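# Show the cloth of a test sieve to the inspection camera

## Robot

A 7-joint arm with a two-finger parallel gripper is mounted at the origin on the work surface. World frame = base frame: x ahead of the robot, y to its left, z up, the work surface at z = 0. Lengths are in m, angles in rad, forces in N, time in s.
With the tool pointing down it reaches from about 0.425 to 0.875 m from the base axis. Payload 4.7 kg.
Tool frame: the origin (TCP) lies where the fingers leave the gripper's body, on its centre line; the fingertips stand 70 mm ahead of it and the grasp point (between the pads) lies 51 mm ahead of it; z points along the fingers, y is the line along which they close (so a half turn about z gives the same grasp; the last joint's range is limited). The gripper opens to 87 mm and grips with 3 to 60 N. Pads are 19 mm wide; open, the fingers measure 117 mm over their backs; the gripper's body (75 mm by 190 mm) begins 51 mm behind the grasp point.
Start: joints at [1.241, 0.321, -0.07, 1.45, 0.023, 1.371, -0.057], TCP at [0.219, -0.612, 0.292] pointing down, gripper open.
Joint ranges: [-2.86, 2.86], [-0.3, 2.09], [-1.38, 1.24], [0.06, 2.45], [-1.56, 4.7], [0.09, 2.05], [-2.69, 2.69]. Speed limits (rad/s): [2.57, 2.57, 3.14, 3.14, 3.14, 3.14, 3.14].

## Interface

Orientations are given as a rotation vector (axis times angle).
In Python, from bench import get_state, get_image, get_calibration, close_job gives the robot as it stands.
- The arm moves only by the tool send_rows, never from a script. Its argument "rows" is a list of rows, each an object of numbers: "hand": the finger opening in mm, from 0 to 87; "x", "y", "z": the shift along the world's x, y, z in mm; "roll": the turn about the world's z in degrees. A call has 1 to 10 rows; each row shifts and turns the commanded pose from where the row before left it; what a row does not reach is not made up. A row lasts 1/10 s, in which the tool goes at most 50 mm and 8.59 degrees, less where a joint would pass 70% of its speed; a pose out of reach is approached as far as the arm can. A call is refused whole if a number of a shift passes 50 or a number of a turn 8.59, either way. A call with a gripper value outside its range is refused whole. The fingers move at their own pace and stop on an object; "force" is the grip in N (left out, the last holds). Time passes only in rows, so rows that do not move let the fingers close. It gives the time, the measured TCP pose, the force, the opening and the grip force at its end, in the units of the state.
- get_state(): the state, without advancing time (a new reading comes with each control period).
- get_image(name): name is "scene" or "top" or "wrist"; returns the picture (480x640x3 uint8, blue, green, red); there is no depth.
- get_calibration(name): a dict with "mtx" (3x3 intrinsics, pixels), "world_from_camera" (4x4, takes a point from camera to world coordinates). Camera axes: x right, y down, z forward; pixel columns grow to the right and rows downward; lengths in m; the calibration is good to about 2 mm. A picture is of the moment at which its call begins: read the wrist's pose just before it. get_calibration takes no time and is no camera call; for the wrist camera it gives the pose at the moment of the call.
- close_job(): hands the job in; it is judged then, once.
The state is a dict: "time": time; "joint_positions": joint angles; "qd": joint speeds; "joint_torque": joint torques, N m; "position": TCP position; "tool_rot": TCP orientation; "ft_force": force on the tool from outside, world axes, zero at the start; "torque": the same for the moment, N m; "grip_width": opening from 0.0 (shut) to 1.0 (fully open); "grip_force": force on a finger pad.
Only numpy, scipy, OpenCV 4.12 (cv2) and the standard library are available. Lean on these libraries where they do the work, as an engineer would, in place of code of your own. Each camera call takes 0.05 s, during which the arm holds its last target. There are 200 camera calls.

## Task

The cloth of the upper sieve in the lidded nest has to be checked at the inspection camera: lift the lid off by its knob and lay it gently, knob up, flat on the bench, then draw the upper sieve up out of the nest, leaving the sieve and pan below it standing in place. Hold the sieve in the air in front of the lens with its underside towards the camera, the cloth centred on the lens axis, square to it and 100 mm from the lens, and finish while still holding it there, quite still. Drop nothing, and do not touch the camera or disturb the other things on the bench.

Things in the scene. Friction and masses are not known exactly. Their poses are not given: they have to be found in the camera images.
- lid: Lid of the nest, plain steel, 40-85 g. Origin: centre of its underside, z up. A plug 53.6 mm across (0-6 mm above the origin) drops into the upper sieve, 1 mm play; flange 60 mm across (6-9 mm); round knob 16 mm across (9-25 mm). Starts loose on the upper sieve, origin 80 mm above the bench; lying knob up on the bench its origin is at height 0.
- knob (a point): Middle of the lid's knob, 18 mm above the lid's origin; the place to grip, from above.
- top_sieve: Upper sieve of the lidded nest: plain steel, round, empty, 60-120 g. Origin: centre of its underside, z up its axis. Skirt 53.6 mm across (0-9 mm), upright wall 60 mm across (9-38 mm, rims 62, open top), cloth at 10 mm. Starts upright, origin 48 mm above the bench, skirt loose inside the lower sieve (1 mm play); wall then 57-86 mm above the bench, to grip across from above.
- mesh (a point): Centre of the upper sieve's wire cloth, on its axis, 10 mm above the sieve's origin.
- lower_sieve: The sieve below it, the same size and shape, stays in the pan. Origin: centre of the underside of its skirt, 19 mm above the bench; wall from 28 to 57 mm above the bench. Loose, 80 g.
- pan: The catch pan at the bottom of the nest: round, 60 mm across (rim 62), 28 mm high, standing loose on the bench, 80 g. Origin: centre of its underside.
- camera: Camera head: pale grey barrel 40 mm across, black ring light 60 mm across round the lens. Origin: centre of the lens front, 136 mm above the bench; z is the lens axis, pointing out of the lens, 60 degrees up from level, fixed; seen from above it points to -x (towards the robot's side), turned up to 20 degrees either way. The barrel reaches 119 mm behind the lens.
- camera_stand: The camera's steel foot with aluminium fork, fixed. Origin: on the bench straight below the lens; x level, pointing away from where the lens looks. The foot reaches from 18 mm in front (-x) to 98 mm behind (+x) the origin and 50 mm to each side; fork 106 mm high. The ring light is the highest and foremost part: 151 mm above the bench, 26 mm in front of the origin.
- spare_nest: Bystander: another sieve in its pan, without lid, 60 mm across, 57 mm high, open at the top. Origin: centre of its underside.
- tin_a: Bystander: closed aluminium moisture tin, 54 mm across, 36 mm high. Origin: centre of its underside.
- tin_b: Bystander: a second moisture tin, the same.
- brush: Bystander: sieve brush lying flat, about 150 mm long along its x, 42 mm wide and under 30 mm high. Origin: under its middle.
Not all that is in view belongs to the job. What is shaped like the top_sieve but orange or yellow is not meant.

How it is judged:
By the outcome, as a careful person would: the job done as asked, in the order asked, and still so for the second after the job is handed in, while the arm keeps its last pose, push and grip.
It also fails if it takes over 58 s, if anything falls off the work surface, if the arm or the gripper's body presses on something with over 40 N, if the wrist force passes 120 N, or if a joint passes its speed limit or range.

## Working session

There is one attempt and no reset: what is moved stays moved. The work goes in short steps, Python scripts to look and compute and a tool call to move; the robot and the scene stay as the last step left them, time stands still between calls to the robot, and variables do not carry over. Pictures are saved under pics/ and viewed, at most 10 in all, crops included, and the job is handed in when it is done.

Besides the shell and the picture viewer there is one more tool, called after "Emit:" as name([rows], argument=value, ...), one row to a line, values as JSON. send_rows: Moves the arm, as the interface text tells. Its arguments: {"type":"object","properties":{"rows":{"type":"array","items":{"type":"object","properties":{"hand":{"type":"number"},"x":{"type":"number"},"y":{"type":"number"},"z":{"type":"number"},"roll":{"type":"number"}}}},"force":{"type":"number"}},"required":["rows"]}

```bash
mkdir -p pics; ls; python3 - <<'E'
from bench import *
import cv2,numpy as np
s=get_state();print({k:np.round(v,3) for k,v in s.items()})
for n in("scene","top"):
    cv2.imwrite(f"pics/{n}0.png",get_image(n));c=get_calibration(n);print(n,np.round(c["mtx"],1).tolist(),np.round(c["world_from_camera"],3).tolist())
E
```

```text
pics
{'time': np.float64(0.0), 'joint_positions': array([ 1.241,  0.322, -0.07 ,  1.452,  0.023,  1.371, -0.057]), 'qd': array([ 0.   ,  0.   , -0.   ,  0.001,  0.001, -0.001,  0.002]), 'joint_torque': array([-0.0000e+00, -4.9129e+01, -4.0400e-01, -3.1253e+01, -6.4000e-02,
        4.4000e-02,  0.0000e+00]), 'position': array([ 0.219, -0.612,  0.291]), 'tool_rot': array([-3.093e+00, -5.370e-01,  1.000e-03]), 'ft_force': array([-0.222, -0.406, -1.24 ]), 'torque': array([ 0.022, -0.034,  0.057]), 'grip_force': np.float64(0.0), 'grip_width': np.float64(0.999)}
scene [[458.5, 0.0, 323.9], [0.0, 458.5, 231.8], [0.0, 0.0, 1.0]] [[-0.427, 0.504, -0.751, 1.301], [0.904, 0.23, -0.36, 0.326], [-0.009, -0.833, -0.554, 0.606], [0.0, 0.0, 0.0, 1.0]]
top [[493.2, 0.0, 332.1], [0.0, 493.2, 241.0], [0.0, 0.0, 1.0]] [[0.107, -0.971, 0.213, 0.413], [-0.994, -0.105, 0.024, -0.006], [-0.001, -0.214, -0.977, 1.177], [0.0, 0.0, 0.0, 1.0]]
```

View pics/top0.png

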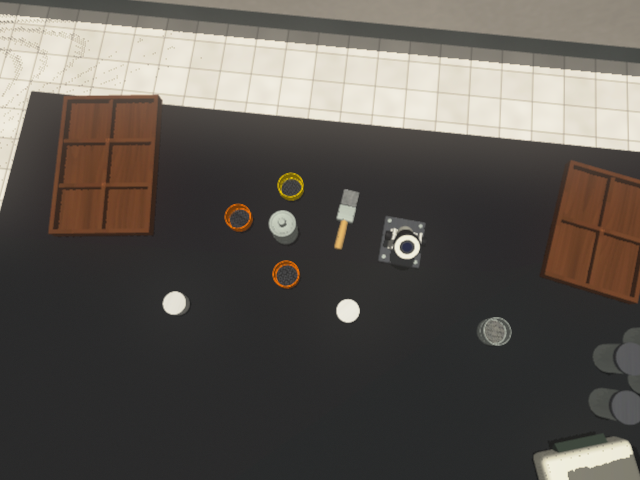

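View pics/scene0.png

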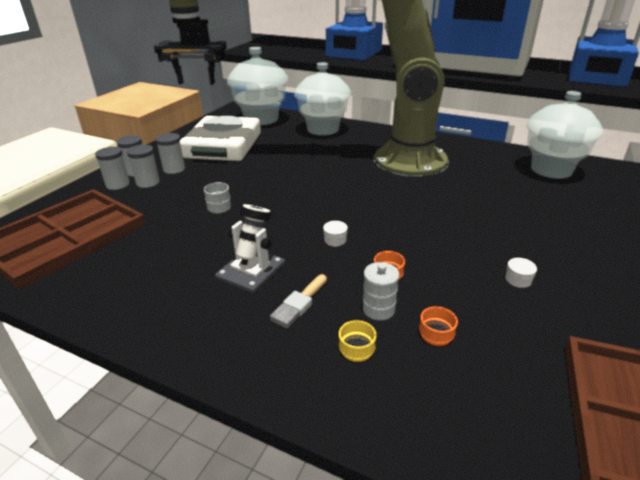

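The nest with a lid is the plain steel stack at top (283,224) and scene (381,290). The other candidates are the orange sieves at top (238,217) and (286,274), the yellow one at (290,186), and the lidless spare nest at (495,332). Only (283,224) is plain steel and has a knob. The camera lens is at (407,247). I'll confirm with one crop.

```bash
cat > h.py <<'E'
from bench import *
import cv2,numpy as np
def ray(n,px,z,c=None):
    c=c or get_calibration(n);K=c["mtx"];T=np.array(c["world_from_camera"])
    d=T[:3,:3]@np.linalg.solve(np.array(K),[px[0],px[1],1]);o=T[:3,3]
    return o+d*(z-o[2])/d[2]
def proj(n,p,c=None):
    c=c or get_calibration(n);T=np.linalg.inv(np.array(c["world_from_camera"]))
    q=np.array(c["mtx"])@(T[:3,:3]@np.array(p)+T[:3,3]);return q[:2]/q[2]
E
python3 - <<'E'
from h import *
im=cv2.imread("pics/top0.png")
a=cv2.resize(im[165:295,215:445],None,fx=3.4,fy=3.4,interpolation=cv2.INTER_CUBIC);cv2.imwrite("pics/crop1.png",a)
for k,p,z in [("knob",(282,222),.1),("lens",(407,247),.136),("or1",(238,216),.03),("yel",(290,185),.03),("or2",(286,273),.03),("tinb",(348,310),.036),("tina",(175,302),.036),("spare",(495,331),.057),("brush",(346,219),.02)]:print(k,ray("top",p,z).round(3))
E
```

```text
knob [0.678 0.137 0.1  ]
lens [ 0.643 -0.143  0.136]
or1 [0.699 0.253 0.03 ]
yel [0.79  0.139 0.03 ]
or2 [0.574 0.121 0.03 ]
tinb [ 0.503 -0.032  0.036]
tina [0.479 0.366 0.036]
spare [ 0.491 -0.363  0.057]
brush [ 0.722 -0.006  0.02 ]
```

View pics/crop1.png

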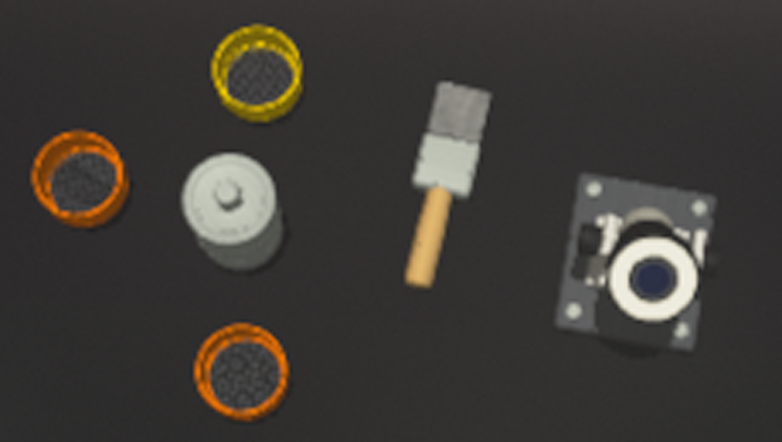

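The crop confirms it: a plain steel nest with its knob at top (282,222), and the lens at (407.4,247.4). I'll work out the camera heading, then set out.

```bash
python3 - <<'E'
from h import *
c=[(386.2,216.5),(425.6,222.4),(417.9,267.9),(378.5,260.9)]
P=[ray("top",p,.012)[:2] for p in c];print(np.round(P,3))
d1=P[0]-P[3];d2=P[1]-P[2];d3=P[0]-P[1]
print([np.degrees(np.arctan2(*d[::-1])) for d in(d1,d2,d3)])
print(ray("top",(407.4,247.4),.136))
E
```

```text
[[ 0.741 -0.103]
 [ 0.737 -0.2  ]
 [ 0.623 -0.189]
 [ 0.629 -0.094]]
[np.float64(-4.661106738220452), np.float64(-5.402678239744488), np.float64(87.30154152297331)]
[ 0.64243242 -0.14378715  0.136     ]
```

Emit:
send_rows([
  {"x": 23, "y": 37, "roll": -1},
  {"x": 23, "y": 37, "roll": -1},
  {"x": 23, "y": 37, "roll": -1},
  {"x": 23, "y": 37, "roll": -1},
  {"x": 23, "y": 37, "roll": -1},
  {"x": 23, "y": 37, "roll": -1},
  {"x": 23, "y": 37, "roll": -1},
  {"x": 23, "y": 37, "roll": -1},
  {"x": 23, "y": 37, "roll": -1},
  {"x": 23, "y": 37, "roll": -1},
])

```text
schema error: expected keys hand, x, y, z, roll
```

Emit:
send_rows([
  {"hand": 87, "x": 23, "y": 37, "z": 0, "roll": -1},
  {"hand": 87, "x": 23, "y": 37, "z": 0, "roll": -1},
  {"hand": 87, "x": 23, "y": 37, "z": 0, "roll": -1},
  {"hand": 87, "x": 23, "y": 37, "z": 0, "roll": -1},
  {"hand": 87, "x": 23, "y": 37, "z": 0, "roll": -1},
  {"hand": 87, "x": 23, "y": 37, "z": 0, "roll": -1},
  {"hand": 87, "x": 23, "y": 37, "z": 0, "roll": -1},
  {"hand": 87, "x": 23, "y": 37, "z": 0, "roll": -1},
  {"hand": 87, "x": 23, "y": 37, "z": 0, "roll": -1},
  {"hand": 87, "x": 23, "y": 37, "z": 0, "roll": -1},
])

```text
time: 1.1
position: [0.4495, -0.2403, 0.2921]
tool_rot: [3.13, 0.264, -0.001]
ft_force: [0.8, -0.4, 0.4]
grip_width: 1.003
grip_force: 0.0
```

Emit:
send_rows([
  {"hand": 87, "x": 23, "y": 37, "z": -3, "roll": -1},
  {"hand": 87, "x": 23, "y": 37, "z": -3, "roll": -1},
  {"hand": 87, "x": 23, "y": 37, "z": -3, "roll": -1},
  {"hand": 87, "x": 23, "y": 37, "z": -3, "roll": -1},
  {"hand": 87, "x": 23, "y": 37, "z": -3, "roll": -1},
  {"hand": 87, "x": 23, "y": 37, "z": -3, "roll": -1},
  {"hand": 87, "x": 23, "y": 37, "z": -3, "roll": -1},
  {"hand": 87, "x": 23, "y": 37, "z": -3, "roll": -1},
  {"hand": 87, "x": 10, "y": 30, "z": -3, "roll": -1},
  {"hand": 87, "x": 0, "y": 0, "z": 0, "roll": -1},
])

```text
time: 2.1
position: [0.6426, 0.091, 0.2639]
tool_rot: [-3.137, -0.004, 0.003]
ft_force: [-0.2, 0.3, -0.7]
grip_width: 0.998
grip_force: 0.0
```

Emit:
send_rows([
  {"hand": 87, "x": 18, "y": 23, "z": 0, "roll": 0},
  {"hand": 87, "x": 17, "y": 23, "z": 0, "roll": 0},
  {"hand": 50, "x": 0, "y": 0, "z": 0, "roll": 0},
  {"hand": 50, "x": 0, "y": 0, "z": 0, "roll": 0},
])

```text
time: 2.5
position: [0.6777, 0.1297, 0.2646]
tool_rot: [3.141, -0.008, -0.002]
ft_force: [0.1, -0.9, -0.9]
grip_width: 0.892
grip_force: 0.0
```

```bash
python3 - <<'E'
from h import *
print(get_state()["position"]);c=get_calibration("wrist");im=get_image("wrist");cv2.imwrite("pics/w1.png",im)
print(np.round(c["mtx"],1).tolist(),np.round(c["world_from_camera"],4).tolist())
print(proj("wrist",(.678,.137,.105),c))
E
```

```text
[0.67771513 0.12968297 0.26458287]
[[406.4, 0.0, 312.9], [0.0, 406.4, 237.7], [0.0, 0.0, 1.0]] [[-0.0055, -0.9603, -0.2791, 0.754], [-1.0, 0.0054, 0.001, 0.1298], [0.0005, 0.2791, -0.9603, 0.3572], [0.0, 0.0, 0.0, 1.0]]
[302.21748178 241.69367816]
```

View pics/w1.png

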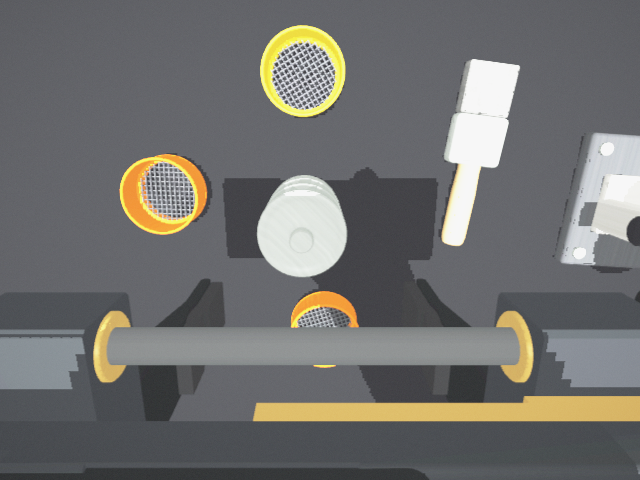

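The wrist view shows the knob at (302,240), within about 1 mm of the predicted spot. The fingers are clear on both sides, so I'll go down onto the knob.

Emit:
send_rows([
  {"hand": 45, "x": 1, "y": 7, "z": -20, "roll": 0},
  {"hand": 45, "x": 0, "y": 0, "z": -30, "roll": 0},
  {"hand": 45, "x": 0, "y": 0, "z": -30, "roll": 0},
  {"hand": 45, "x": 0, "y": 0, "z": -15, "roll": 0},
  {"hand": 45, "x": 0, "y": 0, "z": -4, "roll": 0},
  {"hand": 45, "x": 0, "y": 0, "z": 0, "roll": 0},
  {"hand": 45, "x": 0, "y": 0, "z": 0, "roll": 0},
], force=15)

```text
time: 3.25
position: [0.6799, 0.137, 0.1682]
tool_rot: [-3.141, 0.009, -0.004]
ft_force: [-0.1, 0.5, 0.8]
grip_width: 0.518
grip_force: 0.0
```

Emit:
send_rows([
  {"hand": 45, "x": -1, "y": 0, "z": -6, "roll": 0},
  {"hand": 45, "x": 0, "y": 0, "z": 0, "roll": 0},
  {"hand": 10, "x": 0, "y": 0, "z": 0, "roll": 0},
  {"hand": 10, "x": 0, "y": 0, "z": 0, "roll": 0},
  {"hand": 10, "x": 0, "y": 0, "z": 0, "roll": 0},
  {"hand": 10, "x": 0, "y": 0, "z": 0, "roll": 0},
  {"hand": 10, "x": 0, "y": 0, "z": 0, "roll": 0},
  {"hand": 10, "x": 0, "y": 0, "z": 0, "roll": 0},
])

```text
time: 4.05
position: [0.6781, 0.137, 0.1604]
tool_rot: [3.142, -0.008, 0.0]
ft_force: [0.5, -0.9, -0.5]
grip_width: 0.176
grip_force: 15.0
```

Emit:
send_rows([
  {"hand": 10, "x": 0, "y": 0, "z": 4, "roll": 0},
  {"hand": 10, "x": 0, "y": 0, "z": 6, "roll": 0},
  {"hand": 10, "x": 0, "y": 0, "z": 10, "roll": 0},
  {"hand": 10, "x": 0, "y": 0, "z": 15, "roll": 0},
  {"hand": 10, "x": -10, "y": 10, "z": 15, "roll": 0},
  {"hand": 10, "x": -25, "y": 20, "z": 0, "roll": 0},
  {"hand": 10, "x": -30, "y": 25, "z": 0, "roll": 0},
  {"hand": 10, "x": -30, "y": 25, "z": -10, "roll": 0},
  {"hand": 10, "x": -25, "y": 25, "z": -20, "roll": 0},
  {"hand": 10, "x": -8, "y": 8, "z": -20, "roll": 0},
])

```text
time: 5.05
position: [0.5462, 0.2555, 0.1623]
tool_rot: [-3.139, -0.003, -0.002]
ft_force: [-0.3, -0.4, -0.6]
grip_width: 0.176
grip_force: 15.0
```

Emit:
send_rows([
  {"hand": 10, "x": 0, "y": 0, "z": -25, "roll": 0},
  {"hand": 10, "x": 0, "y": 0, "z": -20, "roll": 0},
  {"hand": 10, "x": 0, "y": 0, "z": -10, "roll": 0},
  {"hand": 10, "x": 0, "y": 0, "z": 0, "roll": 0},
  {"hand": 10, "x": 0, "y": 0, "z": 0, "roll": 0},
])

```text
time: 5.55
position: [0.5505, 0.2507, 0.1066]
tool_rot: [-3.141, 0.008, -0.002]
ft_force: [0.5, -0.1, -0.6]
grip_width: 0.172
grip_force: 15.0
```

```bash
python3 - <<'E'
from h import *
a=get_image("scene");b=get_image("top")
x=a[200:400,300:500];y=b[130:330,130:330]
cv2.imwrite("pics/c2.png",cv2.resize(np.hstack([x,y]),None,fx=2,fy=2,interpolation=cv2.INTER_CUBIC))
E
```

```text
(no output)
```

View pics/c2.png

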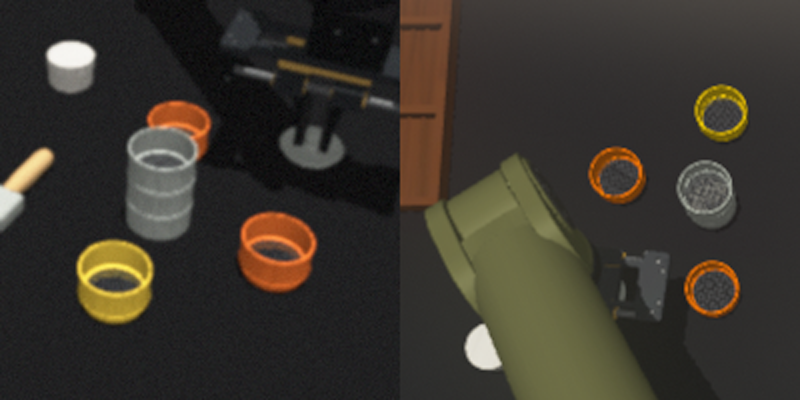

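The lid hangs level in the grip at crop (312,146), and the nest is open and upright. I'll lower the lid the rest of the way slowly.

Emit:
send_rows([
  {"hand": 10, "x": 0, "y": 0, "z": -12, "roll": 0},
  {"hand": 10, "x": 0, "y": 0, "z": -7, "roll": 0},
  {"hand": 10, "x": 0, "y": 0, "z": -3, "roll": 0},
  {"hand": 10, "x": 0, "y": 0, "z": -1, "roll": 0},
  {"hand": 10, "x": 0, "y": 0, "z": -1, "roll": 0},
  {"hand": 10, "x": 0, "y": 0, "z": 0, "roll": 0},
])

```text
time: 6.25
position: [0.5501, 0.2501, 0.0813]
tool_rot: [-3.142, 0.008, 0.0]
ft_force: [0.3, -0.0, -0.6]
grip_width: 0.175
grip_force: 15.0
```

Emit:
send_rows([
  {"hand": 10, "x": 0, "y": 0, "z": -1, "roll": 0},
  {"hand": 10, "x": 0, "y": 0, "z": 0, "roll": 0},
  {"hand": 10, "x": 0, "y": 0, "z": 0, "roll": 0},
])

```text
time: 6.55
position: [0.5501, 0.25, 0.0804]
tool_rot: [3.142, -0.008, 0.0]
ft_force: [-0.6, 0.9, -0.8]
grip_width: 0.172
grip_force: 15.0
```

Emit:
send_rows([
  {"hand": 10, "x": 0, "y": 0, "z": -0.7, "roll": 0},
  {"hand": 10, "x": 0, "y": 0, "z": 0, "roll": 0},
  {"hand": 10, "x": 0, "y": 0, "z": 0, "roll": 0},
], force=5)

```text
time: 6.85
position: [0.5502, 0.2501, 0.0802]
tool_rot: [3.141, -0.008, 0.001]
ft_force: [-2.1, -1.2, 6.0]
grip_width: 0.177
grip_force: 5.0
```

Contact reads 6 N, so the lid is down. I'll release, rise and go back over the nest.

Emit:
send_rows([
  {"hand": 40, "x": 0, "y": 0, "z": 0, "roll": 0},
  {"hand": 40, "x": 0, "y": 0, "z": 0, "roll": 0},
  {"hand": 40, "x": 0, "y": 0, "z": 0, "roll": 0},
  {"hand": 40, "x": 0, "y": 0, "z": 15, "roll": 0},
  {"hand": 40, "x": 0, "y": 0, "z": 35, "roll": 0},
  {"hand": 87, "x": 0, "y": 0, "z": 45, "roll": 0},
  {"hand": 87, "x": 20, "y": -17, "z": 30, "roll": 0},
  {"hand": 87, "x": 30, "y": -25, "z": 5, "roll": 0},
  {"hand": 87, "x": 30, "y": -25, "z": 0, "roll": 0},
  {"hand": 87, "x": 30, "y": -30, "z": 0, "roll": -2},
])

```text
time: 7.85
position: [0.6613, 0.1531, 0.2118]
tool_rot: [-3.14, 0.062, -0.004]
ft_force: [0.3, 0.2, -0.9]
grip_width: 0.83
grip_force: 0.0
```

Emit:
send_rows([
  {"hand": 87, "x": 18, "y": -16, "z": 0, "roll": -2},
  {"hand": 87, "x": 0, "y": 0, "z": 0, "roll": 0},
  {"hand": 87, "x": 0, "y": 0, "z": 0, "roll": 0},
])

```text
time: 8.15
position: [0.678, 0.1372, 0.2101]
tool_rot: [-3.138, 0.118, 0.0]
ft_force: [-1.2, 0.8, -0.6]
grip_width: 0.987
grip_force: 0.0
```

```bash
python3 - <<'E'
from h import *
print(get_state()["position"]);c=get_calibration("wrist");im=get_image("wrist");cv2.imwrite("pics/w2.png",im)
t=get_image("top");cv2.imwrite("pics/t2.png",t)
p=proj("wrist",(.678,.137,.086),c);l=proj("wrist",(.55,.25,.02),c);print(p,l)
u,v=p.astype(int)
print(p,u,v)
a=im[max(v-90,0):max(v-90,0)+180,max(u-90,0):max(u-90,0)+180]
q=proj("top",(.55,.25,.02));U,V=q.astype(int);b=t[V-45:V+45,U-45:U+45]
cv2.imwrite("pics/c3.png",np.hstack([cv2.resize(a,(400,400)),cv2.resize(b,(400,400),interpolation=cv2.INTER_CUBIC)]))
E
```

```text
[0.67800466 0.13717987 0.21011303]
[314.29415596 260.44608287] [187.51961452 391.63355673]
[314.29415596 260.44608287] 314 260
```

View pics/c3.png

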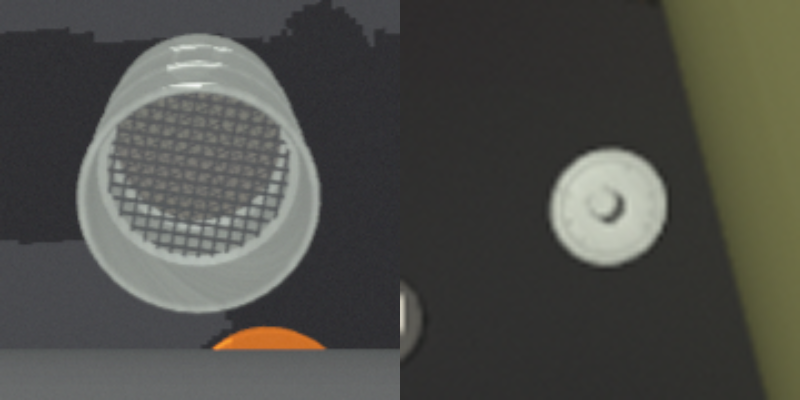

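The right half shows the lid flat with its knob up. The left half shows the sieve's rim centred on the prediction. I'll go down and grip across the wall.

Emit:
send_rows([
  {"hand": 87, "x": 0, "y": 0, "z": -25, "roll": 0},
  {"hand": 87, "x": 0, "y": 0, "z": -30, "roll": 0},
  {"hand": 87, "x": 0, "y": 0, "z": -18, "roll": 0},
  {"hand": 87, "x": 0, "y": 0, "z": -8, "roll": 0},
  {"hand": 87, "x": 0, "y": 0, "z": 0, "roll": 0},
  {"hand": 50, "x": 0, "y": 0, "z": 0, "roll": 0},
  {"hand": 50, "x": 0, "y": 0, "z": 0, "roll": 0},
  {"hand": 50, "x": 0, "y": 0, "z": 0, "roll": 0},
  {"hand": 50, "x": 0, "y": 0, "z": 0, "roll": 0},
  {"hand": 50, "x": 0, "y": 0, "z": 0, "roll": 0},
], force=20)

```text
time: 9.25
position: [0.6785, 0.137, 0.1294]
tool_rot: [-3.139, 0.118, -0.002]
ft_force: [-0.4, -0.2, 2.1]
grip_width: 0.695
grip_force: 20.0
```

Emit:
send_rows([
  {"hand": 50, "x": 0, "y": 0, "z": 3, "roll": 0},
  {"hand": 50, "x": 0, "y": 0, "z": 3, "roll": 0},
  {"hand": 50, "x": 0, "y": 0, "z": 3, "roll": 0},
  {"hand": 50, "x": 0, "y": 0, "z": 4, "roll": 0},
  {"hand": 50, "x": 0, "y": 0, "z": 8, "roll": 0},
  {"hand": 50, "x": 0, "y": 0, "z": 20, "roll": 0},
  {"hand": 50, "x": 0, "y": 0, "z": 30, "roll": 0},
  {"hand": 50, "x": 0, "y": 0, "z": 30, "roll": 0},
  {"hand": 50, "x": 0, "y": 0, "z": 10, "roll": 0},
  {"hand": 50, "x": 0, "y": 0, "z": 0, "roll": 0},
])

```text
time: 10.25
position: [0.6789, 0.1374, 0.2418]
tool_rot: [-3.139, 0.118, -0.006]
ft_force: [0.6, 0.4, -0.7]
grip_width: 0.699
grip_force: 20.0
```

```bash
python3 - <<'E'
from h import *
a=get_image("scene");x=a[150:360,300:480]
cv2.imwrite("pics/c4.png",cv2.resize(x,None,fx=2.8,fy=2.8,interpolation=cv2.INTER_CUBIC))
E
```

```text
(no output)
```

View pics/c4.png

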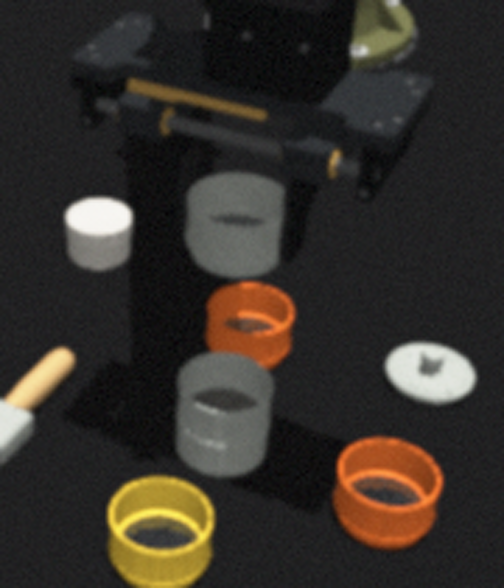

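The sieve hangs level at crop (236,225), and the lower sieve and pan are still standing at (224,410). The rows can only turn about the vertical, so the 30° tilt has to come from somewhere else. I'll reach out high up past the arm's limit and see how the arm approaches an unreachable pose.

Emit:
send_rows([
  {"hand": 50, "x": 10, "y": -10, "z": 20, "roll": 0},
  {"hand": 50, "x": 20, "y": -15, "z": 25, "roll": 0},
  {"hand": 50, "x": 25, "y": -15, "z": 20, "roll": 0},
  {"hand": 50, "x": 25, "y": -10, "z": 10, "roll": 0},
  {"hand": 50, "x": 25, "y": -10, "z": 0, "roll": 0},
  {"hand": 50, "x": 25, "y": 0, "z": 0, "roll": 0},
  {"hand": 50, "x": 25, "y": 0, "z": 0, "roll": 0},
  {"hand": 50, "x": 20, "y": 0, "z": 0, "roll": 0},
  {"hand": 50, "x": 20, "y": 0, "z": 0, "roll": 0},
  {"hand": 50, "x": 20, "y": 0, "z": 0, "roll": 0},
])

```text
time: 11.3
position: [0.8935, 0.0766, 0.3116]
tool_rot: [3.138, -0.118, -0.005]
ft_force: [1.5, -1.3, 0.3]
grip_width: 0.697
grip_force: 20.0
```

```bash
cat > st.py <<'E'
from h import *
from scipy.spatial.transform import Rotation as R
s=get_state();M=R.from_rotvec(s["tool_rot"]).as_matrix()
print(round(s["time"],2),s["position"].round(4),"zt",M[:,2].round(3),"yt",M[:,1].round(3),"q",s["joint_positions"].round(3),"tilt",np.degrees(np.arccos(-M[2,2])).round(2),"gw",round(s["grip_width"],3))
E
python3 st.py
```

```text
11.3 [0.8935 0.0766 0.3116] zt [-0.003 -0.002 -1.   ] yt [-0.075 -0.997  0.002] q [-0.034  1.034 -0.466  0.318  0.411  1.823 -1.825] tilt 0.22 gw 0.697
```

Emit:
send_rows([
  {"hand": 50, "x": 20, "y": 0, "z": 0, "roll": 0},
  {"hand": 50, "x": 20, "y": 0, "z": 0, "roll": 0},
  {"hand": 50, "x": 20, "y": 0, "z": 0, "roll": 0},
  {"hand": 50, "x": 20, "y": 0, "z": 0, "roll": 0},
])

```text
time: 11.7
position: [0.9267, 0.0739, 0.2919]
tool_rot: [-3.135, 0.117, -0.053]
ft_force: [-0.2, -0.3, -1.3]
grip_width: 0.699
grip_force: 20.0
```

```bash
python3 st.py
```

```text
11.7 [0.9267 0.0739 0.2919] zt [ 0.034  0.003 -0.999] yt [-0.074 -0.997 -0.005] q [-0.103  1.182 -0.159  0.061  0.156  1.865 -1.758] tilt 1.96 gw 0.699
```

It tilts outward, which is the direction I need. I'll carry on.

Emit:
send_rows([
  {"hand": 50, "x": 40, "y": 0, "z": 0, "roll": 0},
  {"hand": 50, "x": 40, "y": 0, "z": 0, "roll": 0},
  {"hand": 50, "x": 40, "y": 0, "z": 0, "roll": 0},
  {"hand": 50, "x": 40, "y": 0, "z": 0, "roll": 0},
])

```text
time: 12.1
position: [0.9743, 0.0641, 0.2561]
tool_rot: [-3.115, 0.12, -0.225]
ft_force: [-0.6, 0.2, -0.1]
grip_width: 0.699
grip_force: 20.0
```

```bash
python3 st.py
```

```text
12.1 [0.9743 0.0641 0.2561] zt [ 0.144  0.01  -0.989] yt [-0.076 -0.997 -0.021] q [-0.108  1.233  0.458  0.061 -0.448  1.708 -1.727] tilt 8.32 gw 0.699
```

Emit:
send_rows([
  {"hand": 50, "x": 40, "y": 0, "z": 10, "roll": 0},
  {"hand": 50, "x": 40, "y": 0, "z": 10, "roll": 0},
  {"hand": 50, "x": 40, "y": 0, "z": 10, "roll": 0},
  {"hand": 50, "x": 40, "y": 0, "z": 10, "roll": 0},
  {"hand": 50, "x": 40, "y": 0, "z": 10, "roll": 0},
  {"hand": 50, "x": 40, "y": 0, "z": 10, "roll": 0},
])

```text
time: 12.7
position: [1.0306, 0.0531, 0.2583]
tool_rot: [-3.066, 0.12, -0.5]
ft_force: [0.7, -0.9, -0.5]
grip_width: 0.701
grip_force: 20.0
```

```bash
python3 st.py
```

```text
12.7 [1.0306 0.0531 0.2583] zt [ 0.318  0.02  -0.948] yt [-0.071 -0.996 -0.045] q [-0.101  1.259  0.967  0.061 -0.956  1.523 -1.699] tilt 18.6 gw 0.701
```

Emit:
send_rows([
  {"hand": 50, "x": 40, "y": 0, "z": 10, "roll": 0},
  {"hand": 50, "x": 40, "y": 0, "z": 10, "roll": 0},
  {"hand": 50, "x": 40, "y": 0, "z": 10, "roll": 0},
  {"hand": 50, "x": 40, "y": 0, "z": 10, "roll": 0},
  {"hand": 50, "x": 40, "y": 0, "z": 10, "roll": 0},
])

```text
time: 13.2
position: [1.0765, 0.0461, 0.2604]
tool_rot: [-3.009, 0.118, -0.723]
ft_force: [-0.4, 0.2, -1.5]
grip_width: 0.695
grip_force: 20.0
```

```bash
python3 st.py
```

```text
13.2 [1.0765 0.0461 0.2604] zt [ 0.455  0.026 -0.89 ] yt [-0.064 -0.996 -0.062] q [-0.092  1.28   1.119  0.06  -1.113  1.361 -1.686] tilt 27.12 gw 0.695
```

Emit:
send_rows([
  {"hand": 50, "x": 35, "y": 0, "z": 8, "roll": 0},
  {"hand": 50, "x": 0, "y": 0, "z": 0, "roll": 0},
  {"hand": 50, "x": 0, "y": 0, "z": 0, "roll": 0},
])

```text
time: 13.5
position: [1.0839, 0.0458, 0.2622]
tool_rot: [-2.997, 0.116, -0.761]
ft_force: [-0.5, -0.3, 0.0]
grip_width: 0.701
grip_force: 20.0
```

```bash
python3 st.py
```

```text
13.5 [1.0839 0.0458 0.2622] zt [ 0.478  0.028 -0.878] yt [-0.061 -0.996 -0.065] q [-0.091  1.283  1.132  0.059 -1.128  1.334 -1.684] tilt 28.6 gw 0.701
```

Emit:
send_rows([
  {"hand": 50, "x": 35, "y": 0, "z": 8, "roll": 0},
  {"hand": 50, "x": 0, "y": 0, "z": 0, "roll": 0},
  {"hand": 50, "x": 0, "y": 0, "z": 0, "roll": 0},
])

```text
time: 13.8
position: [1.0919, 0.0452, 0.2635]
tool_rot: [-2.984, 0.115, -0.801]
ft_force: [0.7, 0.6, -0.3]
grip_width: 0.697
grip_force: 20.0
```

```bash
python3 st.py
```

```text
13.8 [1.0919 0.0452 0.2635] zt [ 0.502  0.029 -0.864] yt [-0.059 -0.996 -0.067] q [-0.089  1.286  1.145  0.058 -1.142  1.304 -1.682] tilt 30.18 gw 0.697
```

The tilt is 30.2° and holds, the joints are in range and the grip is unchanged. I'll draw back with the tilt kept.

Emit:
send_rows([
  {"hand": 50, "x": -15, "y": 0, "z": 0, "roll": 0},
  {"hand": 50, "x": -20, "y": 0, "z": 0, "roll": 0},
  {"hand": 50, "x": -20, "y": 0, "z": 5, "roll": 0},
  {"hand": 50, "x": -20, "y": 0, "z": 5, "roll": 0},
  {"hand": 50, "x": -20, "y": 0, "z": 5, "roll": 0},
])

```text
time: 14.3
position: [1.0029, 0.0465, 0.2803]
tool_rot: [-2.982, 0.114, -0.803]
ft_force: [0.6, 1.1, -0.3]
grip_width: 0.698
grip_force: 20.0
```

```bash
python3 st.py
```

```text
14.3 [1.0029 0.0465 0.2803] zt [ 0.503  0.03  -0.864] yt [-0.058 -0.996 -0.068] q [-0.496  1.036  1.163  0.846 -1.092  1.154 -1.352] tilt 30.26 gw 0.698
```

Emit:
send_rows([
  {"hand": 50, "x": -20, "y": -10, "z": 8, "roll": -1},
  {"hand": 50, "x": -25, "y": -15, "z": 8, "roll": -1},
  {"hand": 50, "x": -25, "y": -15, "z": 8, "roll": -1},
  {"hand": 50, "x": -25, "y": -15, "z": 8, "roll": -1},
  {"hand": 50, "x": -25, "y": -15, "z": 8, "roll": -1},
  {"hand": 50, "x": -25, "y": -15, "z": 8, "roll": -1},
  {"hand": 50, "x": -25, "y": -15, "z": 8, "roll": -1},
  {"hand": 50, "x": -25, "y": -15, "z": 8, "roll": 0},
])

```text
time: 15.1
position: [0.8079, -0.0692, 0.3442]
tool_rot: [-3.0, 0.299, -0.814]
ft_force: [0.4, 0.2, 0.5]
grip_width: 0.703
grip_force: 20.0
```

```bash
python3 st.py; python3 - <<'E'
from h import *
im=get_image("top");cv2.imwrite("pics/t5.png",cv2.resize(im[180:330,320:480],None,fx=4,fy=4,interpolation=cv2.INTER_CUBIC))
E
```

```text
15.1 [ 0.8079 -0.0692  0.3442] zt [ 0.503 -0.032 -0.864] yt [-0.179 -0.982 -0.068] q [-0.759  0.588  1.215  1.438 -0.771  1.004 -1.255] tilt 30.25 gw 0.703
```

Emit:
send_rows([
  {"hand": 50, "x": -30, "y": -12, "z": 0, "roll": 0},
  {"hand": 50, "x": -30, "y": -12, "z": 0, "roll": 0},
  {"hand": 50, "x": -35, "y": -12, "z": 0, "roll": 0},
  {"hand": 50, "x": -35, "y": -12, "z": 0, "roll": 0},
  {"hand": 50, "x": -35, "y": -10, "z": 0, "roll": 0},
  {"hand": 50, "x": -35, "y": -10, "z": 0, "roll": 0},
  {"hand": 50, "x": -35, "y": 0, "z": 0, "roll": 0},
  {"hand": 50, "x": -30, "y": 0, "z": 0, "roll": 0},
  {"hand": 50, "x": -20, "y": 0, "z": 0, "roll": 0},
  {"hand": 50, "x": 0, "y": 0, "z": 0, "roll": 0},
])

```text
time: 16.15
position: [0.5443, -0.1368, 0.3451]
tool_rot: [-3.0, 0.314, -0.806]
ft_force: [0.7, -0.7, 0.1]
grip_width: 0.7
grip_force: 20.0
```

```bash
python3 st.py; python3 - <<'E'
from h import *
c=get_calibration("wrist");im=get_image("wrist");cv2.imwrite("pics/w6.png",im)
np.savez("w6.npz",K=c["mtx"],T=c["world_from_camera"])
print(proj("wrist",(.6424,-.1438,.136),c))
E
```

```text
16.15 [ 0.5443 -0.1368  0.3451] zt [ 0.498 -0.033 -0.867] yt [-0.188 -0.98  -0.07 ] q [-0.569 -0.299  0.682  1.986  0.196  0.872 -1.725] tilt 29.93 gw 0.7
[317.28725897 239.5580542 ]
```

View pics/w6.png

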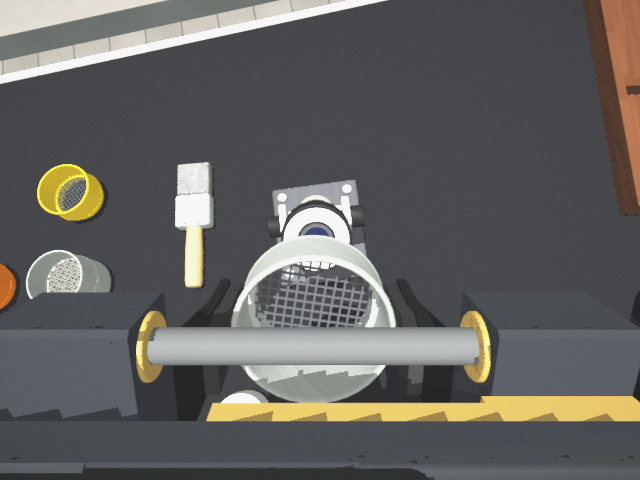

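The lens is at wrist (317,~238), against a predicted (317,240), so the lens position is confirmed. The sieve is firm in the grip. I'll check the camera heading from the foot's back edge, (273,190)–(356,181), and its bolts, (282,198) and (346,188), and check the sieve rim against its expected outline.

```bash
python3 - <<'E'
from h import *
from scipy.spatial.transform import Rotation as R
d=np.load("w6.npz");c=dict(mtx=d["K"],world_from_camera=d["T"])
for a,b,z in [((273,190),(356,181),.012),((282,198),(346,188),.014),((356,181),(366,250),.012)]:
    v=ray("w",b,z,c)-ray("w",a,z,c);print(np.degrees(np.arctan2(v[1],v[0])),np.linalg.norm(v))
M=R.from_rotvec([-3.0,.314,-.806]).as_matrix();p=np.array([.5443,-.1368,.3451])
t=np.linspace(0,6.28,73)
for L,r in((.0434,.031),(.0714,.0285)):
    q=np.array([proj("w",p+M@np.array([r*np.cos(u),r*np.sin(u),L]),c) for u in t]);print(L,q.min(0),q.max(0))
a=np.array([-.499,.035,.866]);print("TCP target",np.array([.6424,-.1438,.136])+.1714*a, "tilt z now",M[:,2])
E
```

```text
-95.88532402318695 0.09861509456419396
-92.9822055532138 0.07580477190500463
175.38772605045216 0.08343479975799738
0.0434 [231.24060252 253.42951796] [397.33097879 402.5550403 ]
0.0714 [249.27218949 238.09686606] [378.85576764 357.25478178]
TCP target [ 0.5568714 -0.137801   0.2844324] tilt z now [ 0.49799199 -0.03330208 -0.86654195]
```

```bash
python3 - <<'E'
from h import *
im=cv2.imread("pics/top0.png").astype(int)
# top view foot: bolts
g=im.sum(2);
m=((g>330)).astype('uint8')
n,l,s,ce=cv2.connectedComponentsWithStats(m[205:275,370:435])
P=[]
for i in range(1,n):
    q=ce[i]+[370,205];print(s[i,4],q.round(1),ray("top",q,.014).round(4))
E
```

```text
21 [389. 220.] [ 0.7325 -0.1103  0.014 ]
20 [420.2 225.8] [ 0.7263 -0.1869  0.014 ]
115 [398.2 230.6] [ 0.7084 -0.1347  0.014 ]
14 [415.3 233.2] [ 0.7064 -0.1763  0.014 ]
420 [407.1 245.7] [ 0.6735 -0.1588  0.014 ]
22 [383.1 255.9] [ 0.6423 -0.1035  0.014 ]
20 [415.2 261.8] [ 0.6361 -0.181   0.014 ]
```

The four bolts give a heading of −4.3°; the tool is at −3.8° with 29.9° of tilt. The rim outline matches, so the sieve has not turned in the grip. I'll go down to the target TCP at about (0.5575, −0.137, 0.2845).

Emit:
send_rows([
  {"hand": 50, "x": 5, "y": 0, "z": -12, "roll": -0.5},
  {"hand": 50, "x": 5, "y": 0, "z": -15, "roll": 0},
  {"hand": 50, "x": 3, "y": 0, "z": -15, "roll": 0},
  {"hand": 50, "x": 0, "y": 0, "z": -12, "roll": 0},
  {"hand": 50, "x": 0, "y": 0, "z": -7, "roll": 0},
  {"hand": 50, "x": 0, "y": 0, "z": 0, "roll": 0},
  {"hand": 50, "x": 0, "y": 0, "z": 0, "roll": 0},
])

```text
time: 16.9
position: [0.5605, -0.1326, 0.2842]
tool_rot: [-3.001, 0.315, -0.807]
ft_force: [1.3, -0.4, -0.5]
grip_width: 0.703
grip_force: 20.0
```

```bash
python3 st.py
```

```text
16.9 [ 0.5605 -0.1326  0.2842] zt [ 0.498 -0.035 -0.866] yt [-0.189 -0.98  -0.07 ] q [-0.611 -0.213  0.758  2.051  0.141  0.727 -1.686] tilt 29.95 gw 0.703
```

Emit:
send_rows([
  {"hand": 50, "x": -3, "y": -4.5, "z": 0, "roll": 0},
  {"hand": 50, "x": 0, "y": 0, "z": 0, "roll": 0},
  {"hand": 50, "x": 0, "y": 0, "z": 0, "roll": 0},
])

```text
time: 17.2
position: [0.5571, -0.1381, 0.2844]
tool_rot: [-3.0, 0.318, -0.807]
ft_force: [-0.2, 0.1, -0.6]
grip_width: 0.699
grip_force: 20.0
```

```bash
python3 st.py;  python3 - <<'E'
from h import *
a=get_image("scene");b=get_image("top")
np.save("b.npy",b)
x=a[150:300,170:370];y=b[180:330,330:450]
cv2.imwrite("pics/c7.png",np.hstack([cv2.resize(x,(480,360),interpolation=cv2.INTER_CUBIC),cv2.resize(y,(288,360),interpolation=cv2.INTER_CUBIC)]))
A=np.array([-.4986,.0375,.866]);L=np.array([.643,-.1435,.136])
for n in("scene","top"):print(n,proj(n,L),proj(n,L+.1*A),proj(n,L+.09*A),proj(n,L+.128*A))
E
```

```text
17.2 [ 0.5571 -0.1381  0.2844] zt [ 0.498 -0.035 -0.866] yt [-0.191 -0.979 -0.07 ] q [-0.604 -0.221  0.761  2.055  0.141  0.729 -1.677] tilt 29.98 gw 0.699
scene [254.82986554 207.89879268] [265.94301587 159.12329405] [264.81870072 164.05790128] [269.10672428 145.23781148]
top [407.28670125 247.12941735] [410.02200874 262.78360891] [409.72451621 261.08105628] [410.88698088 267.73385297]
```

View pics/c7.png

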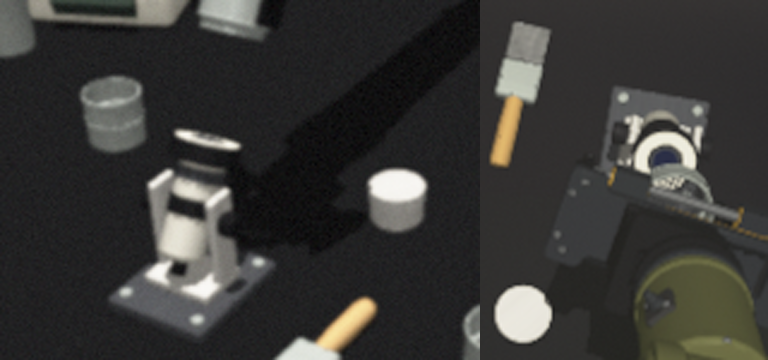

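```bash
python3 - <<'E'
from h import *
s=get_state();a=get_image("scene")
A=np.array([-.4986,.0375,.866]);L=np.array([.643,-.1435,.136])
u=np.cross(A,[0,1,0]);u/=np.linalg.norm(u);v=np.cross(A,u)
im=cv2.resize(a[90:240,190:340],None,fx=4,fy=4,interpolation=cv2.INTER_CUBIC);raw=im.copy()
for h,r in((0,.03),(.09,.0268),(.128,.031)):
    q=np.array([(proj("scene",L+h*A+r*(np.cos(t)*u+np.sin(t)*v))-[190,90]+.5)*4 for t in np.linspace(0,6.28,60)]).astype(int)
    cv2.polylines(im,[q],True,(0,0,255),1)
cv2.imwrite("pics/c8.png",im)
E
```

```text
(no output)
```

View pics/c8.png

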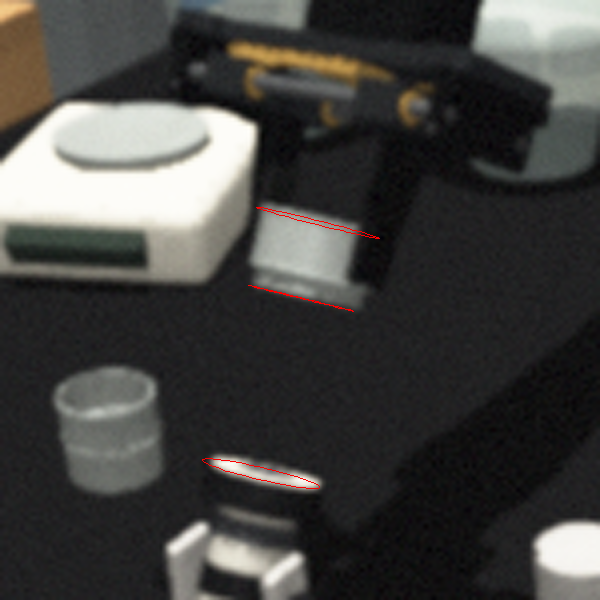

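```bash
python3 - <<'E'
from h import *
from scipy.optimize import minimize
from scipy.spatial.transform import Rotation as R
g=np.mean([cv2.cvtColor(get_image("scene"),cv2.COLOR_BGR2GRAY) for _ in range(4)],0)
for r in range(140,170,2):print(r,g[r,248:290].astype(int).tolist())
s=get_state();M=R.from_rotvec(s["tool_rot"]).as_matrix();p=s["position"]
c=get_calibration("scene");t=np.linspace(0,6.28,40)
for h,r in((.0814,.0268),(.0724,.0268),(.0724,.031),(.0434,.031)):
    q=np.array([proj("scene",p+M@np.array([r*np.cos(a),r*np.sin(a),h]),c) for a in t]);print(h,r,q[q[:,0].argmin()].round(1),q[q[:,0].argmax()].round(1))
E
```

```text
140 [129, 126, 126, 117, 81, 40, 30, 42, 52, 51, 42, 33, 27, 26, 25, 28, 32, 31, 32, 32, 33, 32, 32, 32, 33, 33, 31, 31, 33, 32, 32, 32, 25, 21, 18, 16, 14, 11, 12, 14, 9, 14]
142 [127, 127, 123, 108, 74, 38, 44, 80, 112, 128, 130, 134, 132, 123, 107, 92, 83, 77, 63, 50, 42, 35, 34, 33, 31, 32, 31, 31, 32, 33, 33, 31, 27, 19, 17, 14, 14, 15, 15, 11, 13, 12]
144 [124, 121, 117, 93, 59, 33, 51, 103, 139, 156, 160, 163, 162, 162, 162, 162, 161, 157, 150, 144, 142, 133, 121, 102, 83, 71, 60, 50, 38, 36, 33, 30, 26, 20, 19, 17, 14, 12, 13, 10, 9, 14]
146 [121, 118, 99, 69, 36, 37, 72, 121, 151, 165, 170, 175, 177, 178, 180, 180, 179, 178, 181, 177, 174, 170, 162, 152, 146, 144, 140, 131, 126, 117, 88, 57, 34, 24, 21, 14, 15, 14, 11, 12, 14, 14]
148 [110, 89, 56, 29, 25, 51, 100, 137, 159, 166, 173, 175, 179, 179, 182, 181, 182, 183, 185, 187, 188, 185, 180, 171, 166, 160, 155, 145, 134, 128, 104, 65, 35, 22, 16, 13, 11, 13, 13, 13, 13, 18]
150 [70, 41, 24, 19, 32, 68, 119, 150, 161, 171, 176, 177, 178, 180, 180, 183, 183, 183, 186, 189, 190, 185, 179, 174, 166, 160, 157, 151, 147, 135, 98
[... 1208 characters left out ...]
, 31, 32]
164 [33, 34, 33, 32, 32, 32, 33, 31, 31, 32, 33, 36, 40, 45, 53, 58, 73, 90, 102, 105, 98, 93, 99, 110, 108, 101, 101, 99, 98, 95, 93, 84, 69, 47, 38, 32, 31, 31, 32, 31, 34, 32]
166 [32, 32, 33, 32, 31, 31, 32, 32, 33, 33, 31, 31, 31, 31, 31, 33, 34, 30, 32, 36, 38, 37, 41, 49, 51, 57, 62, 65, 70, 74, 74, 70, 54, 37, 33, 32, 31, 32, 32, 31, 32, 31]
168 [32, 30, 32, 30, 32, 33, 32, 33, 31, 36, 32, 32, 32, 32, 33, 34, 33, 33, 31, 32, 31, 33, 32, 32, 31, 32, 35, 33, 33, 35, 36, 38, 34, 32, 32, 33, 32, 34, 29, 33, 33, 32]
0.0814 0.0268 [251.6 161. ] [278.1 167.4]
0.0724 0.0268 [252.6 156.5] [279.1 163. ]
0.0724 0.031 [250.5 156. ] [281.1 163.5]
0.0434 0.031 [253.7 141.5] [284.4 149.2]
```

The skirt sits about 1–2 mm from where the model puts it in the scene view, and the wrist view agrees to under 1 mm. The tilt is 29.98°. That is within the calibration, so I'll hold still briefly and hand in.

Emit:
send_rows([
  {"hand": 50, "x": 0, "y": 0, "z": 0, "roll": 0},
  {"hand": 50, "x": 0, "y": 0, "z": 0, "roll": 0},
  {"hand": 50, "x": 0, "y": 0, "z": 0, "roll": 0},
  {"hand": 50, "x": 0, "y": 0, "z": 0, "roll": 0},
])

```text
time: 17.95
position: [0.5571, -0.1375, 0.2838]
tool_rot: [-3.001, 0.316, -0.806]
ft_force: [-0.5, -0.2, -0.9]
grip_width: 0.699
grip_force: 20.0
```

```bash
python3 st.py; python3 -c "from bench import close_job;print(close_job())"
```

```text
17.95 [ 0.5571 -0.1375  0.2838] zt [ 0.497 -0.035 -0.867] yt [-0.19  -0.979 -0.07 ] q [-0.605 -0.22   0.761  2.055  0.141  0.729 -1.677] tilt 29.91 gw 0.699
the job is handed in; nothing more can be done
None
```

The job is handed in at 18 s: the lid lies flat, knob up, on the bench, the lower sieve and pan were left standing, and the upper sieve is held still, underside to the lens, square to within about 1°, its cloth about 100 mm away and centred to about 2 mm by my measurements; I got the 30° tilt by overreaching the arm, since the rows only turn about the vertical.

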